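# Find the soft packing cushion and set the glazed pot on it

## Task

Two of the three cushions on the packing board have gone hard. Test them with the hardness gauge - stand it flat on the cushion, its pin in the middle of the orange core, and read how far the pin is pushed back - until you have pressed it on the soft one, holding it there for a moment; then stand the gauge back upright in the middle of its stand. Last, lower the mustard-glazed pot upright onto the middle of that soft cushion, letting go only once it rests there, and leave everything else on the bench alone.

Things in the scene. Friction and masses are not known exactly. Their poses are not given: they have to be found in the camera images.
- gauge_grip (a point): Hardness gauge, 0.33 kg, loose, upright on its stand. This point: middle of its round blue handle (38 mm across, 44 mm tall, gauge's top 26 mm above this point), z up. Below: a blue flange 60 mm across (its top 22 to 26 mm below this point), an open cage of four thin columns, and a flat round steel foot, its underside 96 mm below this point. Pushing along the gauge takes up to about 10 N.
- gauge_foot (a point): Middle of the underside of the gauge's steel foot (68 mm across, 8 mm thick), 96 mm straight below gauge_grip, z up. On the axis a sprung pin, 8 mm across, sticks out 20 mm below it (spring 350 N/m). A red disc on the pin shows in the cage and rises as the pin is pushed in; the cage columns are green from 8 to 26 mm and white from 26 to 42 mm above this point.
- gauge_pin (a joint): How far the pin is pushed into the gauge, m: 0 = fully out, 0.020 = flush with the foot. Pressed on the soft core it reads about 0.0075 when the foot meets the black surround (red disc in the green; push about 3 N). On a hard core it passes 0.012 (disc into the white) at 4 N and nears 0.020 at 7 N, when the foot meets the core, still proud. Force then climbs at once.
- stand_top (a point): The gauge's stand, fixed: a grey block 90 x 90 mm on a round base, its top 30 mm above the table, with an open hole of 36 mm diameter in the middle that the gauge's pin hangs in while the foot rests on the top. This point is the centre of the hole at the level of the top; z up.
- pad1_top (a point): Rubber packing cushion, black, 100 x 100 x 34 mm, fixed on the board; in its middle a round orange core, 43 mm across, standing 5 mm proud. The core sinks straight down when loaded and springs back; the surround is rigid. The pot's weight presses the soft core flush, not a hard one. This point: middle of the black top face (core ignored), z up. The three look alike; any one may be soft.
- pad2_top (a point): Rubber packing cushion, black, 100 x 100 x 34 mm, fixed on the board; in its middle a round orange core, 43 mm across, standing 5 mm proud. The core sinks straight down when loaded and springs back; the surround is rigid. The pot's weight presses the soft core flush, not a hard one. This point: middle of the black top face (core ignored), z up. The three look alike; any one may be soft.
- pad3_top (a point): Rubber packing cushion, black, 100 x 100 x 34 mm, fixed on the board; in its middle a round orange core, 43 mm across, standing 5 mm proud. The core sinks straight down when loaded and springs back; the surround is rigid. The pot's weight presses the soft core flush, not a hard one. This point: middle of the black top face (core ignored), z up. The three look alike; any one may be soft.
- pot_center (a point): A small rectangular bonsai pot with mustard glaze, 0.25 to 0.5 kg, loose, upright on the table. 96 mm long (x), 58 mm wide (y), 56 mm tall; its upper 34 mm is an upright rim band of the full width, below that it is 8 mm narrower on each side; hollow, walls 7 mm. This point is its centre, 28 mm above its underside; z up.
- board: Plywood packing board, 140 (x) x 380 (y) x 12 mm, fixed on the table, carries the three cushions 120 mm apart in a row along its y; their tops are 46 mm above the table. Origin: centre of its underside.
- claypot: Bystander: dark brown clay pot, 120 x 90 x 50 mm. Origin: centre of its underside.
- bowlpot: Bystander: brown round bowl, 110 mm across, 45 mm tall. Origin: centre of its underside.
- tape: Bystander: roll of tape lying flat, 90 mm across, 30 mm tall. Origin: centre of its underside.
- brush: Bystander: brush lying on the bench near the robot. Origin: its middle, underside.
- spray: Bystander: green bottle, 60 mm across, 130 mm tall. Origin: centre of its underside.
Not all that is in view belongs to the job. Of the things that look like the part that bears gauge_grip, the smallest one is meant.

How it is judged:
On the way, in this order (a step that is already met when the one before it is completed fails the run):
1. the gauge is pressed on the soft cushion: foot flat on it (within 3 mm), pin on the core (within 14 mm of its middle) and pushed in 3 to 12 mm, held 0.3 s (((horizontal distance between gauge_foot and pad1_top below 0.014 m and z of gauge_foot in the frame of pad1_top below 0.003 m) or (horizontal distance between gauge_foot and pad2_top below 0.014 m and z of gauge_foot in the frame of pad2_top below 0.003 m) or (horizontal distance between gauge_foot and pad3_top below 0.014 m and z of gauge_foot in the frame of pad3_top below 0.003 m)) and angle between gauge_foot's own z axis and vertical below 0.1 rad and value of joint gauge_pin between 0.003 and 0.012 m), for 0.3 s.
2. the gauge stands upright on its stand again, within 12 mm of the middle, let go (horizontal distance between gauge_foot and stand_top below 0.012 m and z of gauge_foot in the frame of stand_top below 0.004 m and angle between gauge_foot's own z axis and vertical below 0.06 rad and contact force between the fingers and gauge below 0.2 N), for 0.2 s.
3. the glazed pot is down on the cushion (underside within 3.5 mm of the black surround, within 20 mm of the middle) while still held (((horizontal distance between pot_center and pad1_top below 0.02 m and z of pot_center in the frame of pad1_top between 0.023 and 0.0315 m and contact force between pot and pad1 above 0.3 N) or (horizontal distance between pot_center and pad2_top below 0.02 m and z of pot_center in the frame of pad2_top between 0.023 and 0.0315 m and contact force between pot and pad2 above 0.3 N) or (horizontal distance between pot_center and pad3_top below 0.02 m and z of pot_center in the frame of pad3_top between 0.023 and 0.0315 m and contact force between pot and pad3 above 0.3 N)) and angle between pot_center's own z axis and vertical below 0.06 rad and contact force between the fingers and pot above 0.5 N), for 0.1 s.
At the end, for the whole second after the job is handed in: The glazed pot stands upright (0.06 rad) on the soft cushion, within 20 mm of its middle, its underside within 2 mm of the black surround; the gauge stands upright (0.06 rad) on its stand, within 12 mm of the middle; both let go; every bystander within 30 mm of where it was (horizontal distance between gauge_foot and stand_top below 0.012 m and z of gauge_foot in the frame of stand_top below 0.004 m and angle between each of gauge_foot, pot_center's own z axis and vertical below 0.06 rad and ((horizontal distance between pot_center and pad1_top below 0.02 m and z of pot_center in the frame of pad1_top between 0.023 and 0.03 m) or (horizontal distance between pot_center and pad2_top below 0.02 m and z of pot_center in the frame of pad2_top between 0.023 and 0.03 m) or (horizontal distance between pot_center and pad3_top below 0.02 m and z of pot_center in the frame of pad3_top between 0.023 and 0.03 m)) and contact force between the fingers and pot below 0.2 N and distance of each of claypot, bowlpot, tape, brush, spray from where it was at the start of the episode below 0.03 m); the robot touches nothing.
It fails at once if a bystander is moved more than 30 mm (distance of any of claypot, bowlpot, tape, brush, spray from where it was at the start of the episode above 0.03 m).
It also fails if it takes over 72 s, if anything falls off the work surface, if the arm or the gripper's body presses on something with over 40 N, if the wrist force passes 120 N, or if a joint passes its speed limit or range.

## Robot

A 7-joint arm with a two-finger parallel gripper is mounted at the origin on the work surface. World frame = base frame: x ahead of the robot, y to its left, z up, the work surface at z = 0. Lengths are in m, angles in rad, forces in N, time in s.
With the tool pointing down it reaches from about 0.4 to 0.85 m from the base axis. Payload 10.4 kg.
Tool frame: the origin (TCP) lies between the finger pads; the fingertips stand 11 mm ahead of it and the grasp point (between the pads) lies 8 mm behind it; z points along the fingers, y is the direction in which the jaws open and shut (so a half turn about z gives the same grasp; the last joint's range is limited). The gripper opens to 87 mm and grips with 3 to 60 N. Pads are 19 mm wide; open, the fingers measure 117 mm over their backs; the gripper's body (75 mm by 190 mm) begins 51 mm behind the grasp point.
Start: joints at [1.226, 0.332, -0.065, 1.46, 0.022, 1.35, -0.088], TCP at [0.198, -0.593, 0.234] pointing down, gripper open.
Joint ranges: [-2.6, 2.6], [-0.5, 2.12], [-1.47, 1.34], [0.16, 2.42], [-1.27, 4.41], [0.06, 2.06], [-2.6, 2.6]. Speed limits (rad/s): [2.22, 2.22, 2.79, 2.79, 3.14, 3.14, 3.14].

## Interface

Orientations are given as a unit quaternion [x, y, z, w].
In Python, from bench import r, eyes gives the robot as it stands.
- The arm moves only by the shell command python3 -m inch 'ROWS' [FORCE]. ROWS is a JSON object of lists of equal length, an entry for each row: "translation": the shift along the world's x, y, z scaled (see below), a list of three; "rot": the turn, a rotation vector about the world's x, y, z scaled (see below), a list of three; "jaw": the finger opening in mm, from 0 to 87. In form: {"translation": [[tx, ty, tz], ...], "rot": [[ax, ay, az], ...], "jaw": [jaw, ...]}. A call has 1 to 20 rows; each row is the pose to reach, as a shift and turn from the pose measured when the call began; what a row does not reach only later rows make up. The controller multiplies each number of a shift by 100 mm and each number of a turn by 60 degrees. A row lasts 1/10 s, in which the tool goes at most 50 mm and 8.59 degrees, less where a joint would pass 70% of its speed; a pose out of reach is approached as far as the arm can. A call with a number of a shift or a turn outside -1 to 1 is refused whole. A call with a gripper value outside its range is refused whole. The fingers move at their own pace and stop on an object; FORCE is the grip in N (left out, the last holds). Time passes only in rows, so rows that repeat a pose let the fingers close. It gives the time, the measured TCP pose, the force and the opening at its end, in the units of the state.
- r.read_state(): the state, without advancing time (a new reading comes with each control period).
- eyes.camera(name): name is "side" or "top" or "wrist"; returns the picture (420x560x3 uint8, blue, green, red); there is no depth.
- eyes.calibration(name): a dict with "fx", "fy", "cx", "cy" (pixels), "R" (3x3) and "t" (3): a world point X has camera coordinates R X + t; the wrist camera has in their place "hand_eye" (4x4, takes a point from camera to tool coordinates, whose origin is the TCP and whose axes are the flange's). Camera axes: x right, y down, z forward; pixel columns grow to the right and rows downward; lengths in m; the calibration is good to about 2 mm. The wrist camera is an equidistant fisheye: a pixel r from the principal point sees the ray r / f radians off the axis. A picture is of the moment at which its call begins: read the wrist's pose just before it. calibration takes no time and is no camera call.
- r.close_job(): hands the job in, once; it reports no verdict.
The state is a dict: "time": time; "joint_positions": joint angles; "joint_vel": joint speeds; "joint_torque": joint torques, N m; "ee_pos": TCP position; "eef_rot": TCP orientation; "ft_force": force on the tool from outside, world axes, zero at the start; "torque": the same for the moment, N m; "width": finger opening in m.
Only numpy, scipy, OpenCV 4.12 (cv2) and the standard library are available. Lean on these libraries where they do the work, as an engineer would, in place of code of your own. Each camera call takes 0.05 s, during which the arm holds its last target. There are 200 camera calls.

## Working session

There is one attempt and no reset: what is moved stays moved. The work goes in short steps, Python scripts to look and compute and a shell command to move; the robot and the scene stay as the last step left them, time stands still between calls to the robot, and variables do not carry over. Pictures are saved under pics/ and viewed, about 8 in all and at most 12, crops included, and the job is handed in when it is done.

```bash
ls; mkdir -p pics; python3 - <<'E'
from bench import r, eyes
import cv2, numpy as np
print(r.read_state())
for n in("side","top","wrist"):
    im=eyes.camera(n); cv2.imwrite(f"pics/{n}0.png",im)
    c=eyes.calibration(n); print(n,{k:np.round(v,4).tolist() for k,v in c.items()})
a=cv2.imread("pics/top0.png");b=cv2.imread("pics/side0.png")
E
```

```text
pics
{'time': 0.0, 'joint_positions': array([ 1.22641199,  0.33288991, -0.06470714,  1.46092692,  0.02161186,
        1.34991319, -0.08849718]), 'joint_vel': array([ 4.76412306e-04,  1.23217943e-03, -9.73138995e-04,  2.25671851e-05,
        9.85570929e-04, -3.22651591e-04, -5.98385452e-04]), 'joint_torque': array([-2.89592197e-05, -6.23254609e+01,  2.50173389e-02, -3.89903176e+01,
       -6.12600334e-02,  3.98923340e-02,  1.90589103e-04]), 'ee_pos': array([ 0.19754027, -0.59256993,  0.23274957]), 'eef_rot': array([ 9.87081863e-01,  1.60215094e-01, -1.52730161e-04, -7.04301885e-04]), 'ft_force': array([-0.4528737 ,  0.08419988,  0.13127927]), 'torque': array([-0.003117  , -0.00474612,  0.01050216]), 'width': 0.08684396619812237}
side {'fx': 445.6892, 'fy': 445.6892, 'cx': 269.095, 'cy': 209.78, 'R': [[-0.83, -0.5578, 0.0037], [-0.3272, 0.4814, -0.8132], [0.4518, -0.6761, -0.582]], 't': [0.4599, 0.2587, 0.836]}
top {'fx': 527.8609, 'fy': 527.8609, 'cx': 274.5344, 'cy': 210.0055, 'R': [[0.0075, -1.0, 0.0015], [-0.9945, -0.0076, -0.1042], [0.1042, -0.0007, -0.9946]], 't': [0.0066, 0.5463, 1.4832]}
wrist {'fx': 325.1923, 'fy': 325.1923, 'cx': 282.9305, 'cy': 208.1347, 'hand_eye': [[0.0002, -0.9684, -0.2493, 0.0689], [1.0, 0.0005, -0.0011, -0.0005], [0.0012, -0.2493, 0.9684, -0.1512], [0.0, 0.0, 0.0, 1.0]]}
```

View pics/top0.png

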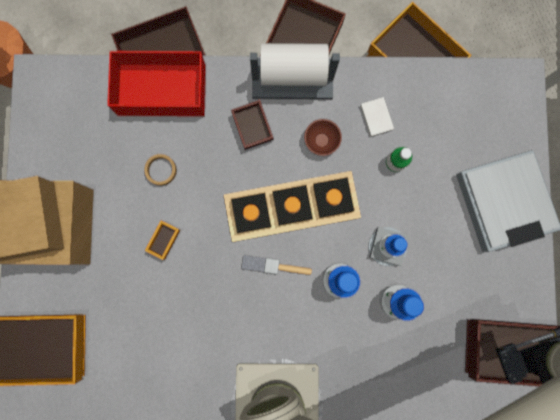

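View pics/side0.png

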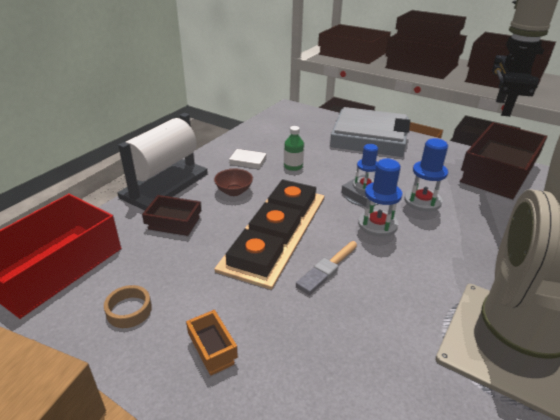

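The gauge on its stand is at about (396,245) in the top view, with two larger look-alikes at (344,282) and (406,305). The orange cores are at (251,212), (292,205) and (334,197), and the mustard pot is at (162,240).

```bash
cat > h.py <<'E'
import cv2, numpy as np
from bench import r, eyes
from scipy.spatial.transform import Rotation as Ro
def ray(cam,uv,pose=None):
    c=eyes.calibration(cam)
    x=(uv[0]-c["cx"])/c["fx"];y=(uv[1]-c["cy"])/c["fy"]
    if cam!="wrist":
        R=np.array(c["R"]);return -R.T@np.array(c["t"]),R.T@np.array([x,y,1])
    th=np.hypot(x,y);s=np.sin(th)/th if th else 1
    H=np.array(c["hand_eye"]);p,q=pose;W=Ro.from_quat(q).as_matrix()
    return p+W@H[:3,3],W@H[:3,:3]@np.array([x*s,y*s,np.cos(th)])
def plane(cam,uv,z,pose=None):
    o,d=ray(cam,uv,pose);return o+d*(z-o[2])/d[2]
def project(cam,X,pose=None):
    c=eyes.calibration(cam)
    if cam!="wrist":
        q=np.array(c["R"])@X+c["t"];return c["fx"]*q[0]/q[2]+c["cx"],c["fy"]*q[1]/q[2]+c["cy"]
    H=np.array(c["hand_eye"]);p,qq=pose
    q=H[:3,:3].T@(Ro.from_quat(qq).as_matrix().T@(X-p)-H[:3,3])
    th=np.arctan2(np.hypot(q[0],q[1]),q[2]);n=np.hypot(q[0],q[1])+1e-12
    return c["fx"]*th*q[0]/n+c["cx"],c["fy"]*th*q[1]/n+c["cy"]
def blobs(im,lo,hi,amin=30):
    m=cv2.inRange(cv2.cvtColor(im,cv2.COLOR_BGR2HSV),lo,hi)
    cs,_=cv2.findContours(m,cv2.RETR_EXTERNAL,cv2.CHAIN_APPROX_NONE)
    return [c for c in cs if cv2.contourArea(c)>amin]
def cen(c):
    M=cv2.moments(c);return np.array([M["m10"]/M["m00"],M["m01"]/M["m00"]])
BLUE=((100,120,60),(125,255,255));OR=((5,190,170),(18,255,255));MUS=((8,150,90),(22,255,255))
E
python3 - <<'E'
from h import *
np.set_printoptions(precision=4,suppress=True)
for cam in("top","side"):
    im=cv2.imread(f"pics/{cam}0.png")
    print(cam)
    for n,col,z in(("blue",BLUE,.126),("or",OR,.051),("mus",MUS,.056)):
        for c in blobs(im,*col):
            u=cen(c);rr=cv2.minAreaRect(c);print(n,u,cv2.contourArea(c),np.round(rr[1],1),round(rr[2],1),plane(cam,u,z)[:2], plane(cam,rr[0],z)[:2])
im=cv2.imread("pics/top0.png")
a=cv2.resize(im[205:290,355:440],None,fx=4.5,fy=4.5,interpolation=2)
b=cv2.resize(im[205:290,120:205],None,fx=4.5,fy=4.5,interpolation=2)
cv2.imwrite("pics/crop.png",np.hstack([a,b]))
E
```

```text
top
blue [406.2121 304.0963] 761.5 [31.3 31.3] 63.4 [ 0.2898 -0.3374] [ 0.2896 -0.3358]
blue [343.8282 281.1732] 729.5 [30. 30.] 90.0 [ 0.3484 -0.1736] [ 0.3488 -0.1741]
blue [395.5133 244.7562] 331.5 [20. 21.] 90.0 [ 0.4455 -0.3118] [ 0.4448 -0.3117]
mus [ 60.8656 349.9432] 1217.5 [68.5 85.6] 88.7 [0.1542 0.592 ] [0.1543 0.6436]
mus [161.9566 240.0193] 656.0 [21.1 33.4] 27.6 [0.4566 0.3247] [0.4566 0.3245]
mus [250.5004 211.8819] 197.5 [16. 15.] 90.0 [0.5375 0.0783] [0.5372 0.0783]
mus [292.3077 203.9564] 195.0 [16. 15.] 90.0 [ 0.5608 -0.0391] [ 0.5607 -0.0397]
mus [333.8288 196.276 ] 200.5 [15.6 16.3] 45.0 [ 0.5835 -0.1561] [ 0.5836 -0.1559]
mus [ 9.1774 47.4114] 834.5 [30. 55.] 0.0 [1.012  0.7846] [1.0058 0.7674]
mus [409.222   30.2823] 307.0 [80.4 64.3] 42.4 [ 1.0734 -0.3781] [ 1.011  -0.4031]
side
blue [380.8048 176.7731] 1470.0 [60.8 41.9] 85.8 [ 0.3816 -0.2334] [ 0.3918 -0.2449]
blue [432.3099 160.7588] 946.0 [33.  43.1] 27.6 [ 0.3017 -0.3843] [ 0.2964 -0.3892]
or [254.8567 244.2767] 150.0 [11. 18.] 90.0 [0.5411 0.077 ] [0.5404 0.0775]
or [275.0652 215.2957] 115.0 [ 9. 16.] 90.0 [ 0.5638 -0.0401] [ 0.5635 -0.0393]
or [291.9014 190.6016] 84.5 [ 7. 14.] 90.0 [ 0.5875 -0.1573] [ 0.5875 -0.1579]
mus [211.809  339.9109] 1686.5 [58.1 35.3] 63.4 [0.4496 0.3356] [0.4468 0.3347]
mus [254.7486 245.0835] 213.5 [14. 19.] 90.0 [0.5361 0.0843] [0.5368 0.0843]
mus [274.9497 215.8698] 169.0 [12. 18.] 90.0 [ 0.5591 -0.0323] [ 0.5587 -0.0319]
mus [292.0726 191.0169] 128.5 [10. 16.] 90.0 [ 0.5822 -0.1492] [ 0.5824 -0.1492]
```

View pics/crop.png

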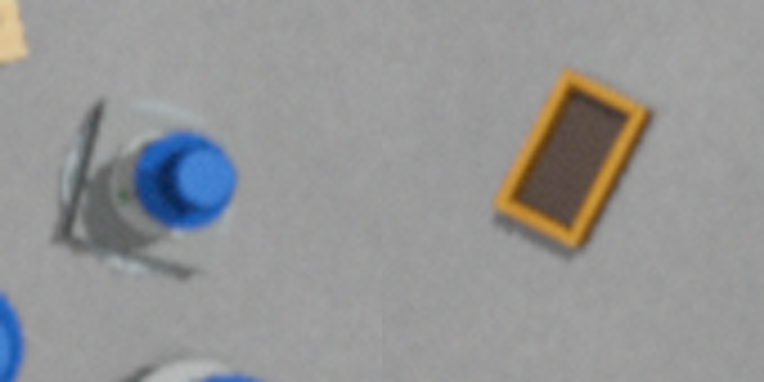

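The crop shows the light-blue handle top at about pixel (400.1,244.6) and the pot's rim as a clean rectangle. Next I compute the first approach, with the jaw axis at about 67° so the gripper body stays clear of the two look-alikes.

```bash
python3 - <<'E'
from h import *
np.set_printoptions(precision=4,suppress=True)
g=plane("top",(400.1,244.6),.152);print("gauge",g)
print("flange c", plane("top",(355+186/4.5,205+180/4.5),.102))
im=cv2.imread("pics/top0.png")
c=[c for c in blobs(im,*MUS) if abs(cen(c)[0]-162)<5][0]
b=np.array([plane("top",p,.056)[:2] for p in cv2.boxPoints(cv2.minAreaRect(c))]);print("pot",b.mean(0),np.linalg.norm(b-np.roll(b,1,0),axis=1),np.degrees(np.arctan2(*(b-np.roll(b,1,0)).T[::-1])))
s=r.read_state();print("shift/100mm",(g-s["ee_pos"])[:2]*10, (0.28-s["ee_pos"][2])*10)
E
```

```text
gauge [ 0.4449 -0.3178  0.152 ]
flange c [ 0.4458 -0.3195  0.102 ]
pot [0.4568 0.3245] [0.0593 0.0926 0.0596 0.0924] [  63.1471  -26.1019 -117.0202  153.6815]
shift/100mm [2.4738 2.7486] 0.4707079137327577
```

```bash
python3 -m inch '{"translation":[[0.3,0,0.3],[0.7,0,0.6],[1,0.3,0.6],[1,0.6,0.6],[1,0.9,0.6],[1,0.9,0.6]],"rot":[[0,0,-0.1],[0,0,-0.2],[0,0,-0.3],[0,0,-0.4],[0,0,-0.4],[0,0,-0.4]],"jaw":[87,87,87,87,87,87]}'
python3 -m inch '{"translation":[[0.4,0.4,0],[0.8,0.8,0],[1,0.9,0],[1,0.9,0]],"rot":[[0,0,-0.1],[0,0,-0.2],[0,0,-0.29],[0,0,-0.29]],"jaw":[87,87,87,87]}'
python3 -m inch '{"translation":[[0.25,0.45,0],[0.47,0.9,0],[0.47,0.95,0],[0.47,0.95,0],[0.47,0.95,0]],"rot":[[0,0,0],[0,0,0],[0,0,0],[0,0,0],[0,0,0]],"jaw":[87,87,87,87,87]}'
python3 - <<'E'
from h import *
s=r.read_state();im=eyes.camera("wrist");cv2.imwrite("pics/w1.png",im);np.savez("w1",p=s["ee_pos"],q=s["eef_rot"]);print(s["ee_pos"],s["eef_rot"],s["time"],s["joint_positions"])
pose=(s["ee_pos"],s["eef_rot"])
print("pred",project("wrist",np.array([.4449,-.3178,.152]),pose))
for c in blobs(im,*BLUE,200): print(cen(c),cv2.contourArea(c))
E
```

```text
time: 0.75
ee_pos: [0.299, -0.4994, 0.2934]
eef_rot: [0.999, -0.047, 0.0, -0.001]
ft_force: [-0.1, 0.5, -0.9]
width: 0.0869
time: 1.15
ee_pos: [0.4039, -0.405, 0.2932]
eef_rot: [0.981, -0.195, 0.001, -0.002]
ft_force: [-0.4, 0.4, 0.3]
width: 0.0869
time: 1.65
ee_pos: [0.4502, -0.3115, 0.293]
eef_rot: [0.981, -0.195, 0.001, -0.002]
ft_force: [-0.5, -0.1, -0.6]
width: 0.0871
[ 0.45019582 -0.31154767  0.29303446] [ 9.80771466e-01 -1.95151111e-01  8.58809092e-04 -1.62426665e-03] 1.65 [ 0.72335875  0.14625398 -0.22278029  1.56603845  0.02886539  1.43226435
 -1.46470698]
pred (np.float64(293.4005977070855), np.float64(203.4170847466611))
[212.97901617 309.41460268] 1938.0
[350.14869408 302.64817688] 1289.0
[290.87239466 188.1779877 ] 2223.0
```

View pics/w1.png

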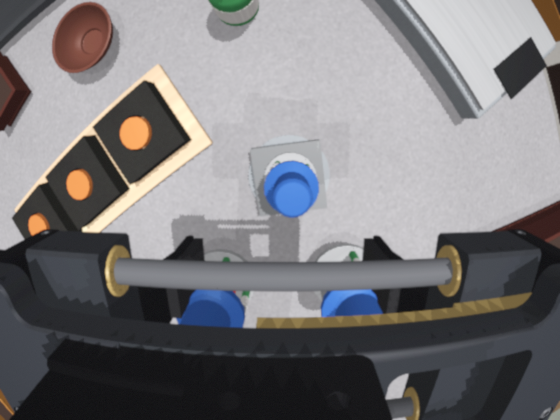

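The wrist view shows the gauge at about (291,190) on its square stand, whose outline is visible around (290,175). The pads are at upper left and the look-alikes sit below the gripper. I'll enlarge the gauge and stand.

```bash
python3 - <<'E'
from h import *
im=cv2.imread("pics/w1.png")[120:235,232:347]
cl=cv2.convertScaleAbs(im,alpha=1.0)
lab=cv2.cvtColor(im,cv2.COLOR_BGR2LAB);lab[...,0]=cv2.createCLAHE(3,(3,3)).apply(lab[...,0])
cv2.imwrite("pics/w1c.png",cv2.resize(cv2.cvtColor(lab,cv2.COLOR_LAB2BGR),None,fx=5,fy=5,interpolation=2))
E
```

```text
(no output)
```

View pics/w1c.png

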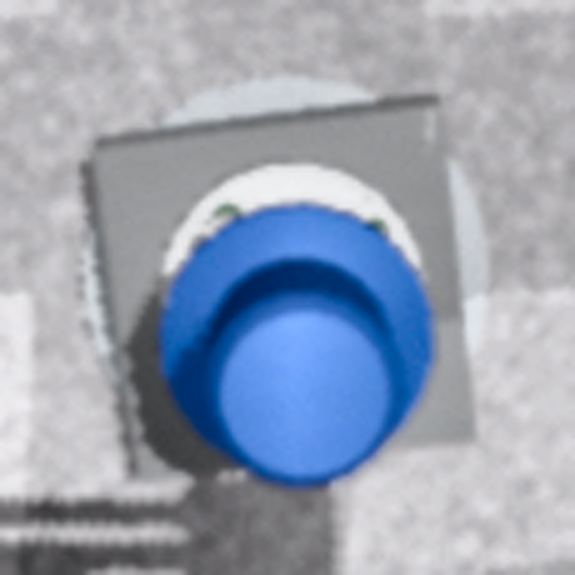

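```bash
python3 - <<'E'
from h import *
d=np.load("w1.npz");P=(d["p"],d["q"])
f=lambda u,v,z:np.round(plane("wrist",(232+(u+.5)/5-.5,120+(v+.5)/5-.5),z,P),4)
print("top",f(304,396,.152),"flange",f(297,342,.104),"foot",f(293,295,.038))
q=np.array([f(*c,.03) for c in((97,140),(438,97),(473,438),(133,478))]);print("stand",q,q.mean(0),np.linalg.norm(q-np.roll(q,1,0),axis=1))
print("dia", np.linalg.norm(f(218,396,.152)-f(390,396,.152)))
im=cv2.imread("pics/w1.png")
for c in blobs(im,*OR,60):
    u=cen(c); print("core",u,cv2.contourArea(c),plane("wrist",u,.051,P))
E
```

```text
top [ 0.4493 -0.3186  0.152 ] flange [ 0.4503 -0.3186  0.104 ] foot [ 0.4497 -0.3186  0.038 ]
stand [[ 0.5047 -0.2874  0.03  ]
 [ 0.4818 -0.3718  0.03  ]
 [ 0.395  -0.3479  0.03  ]
 [ 0.4192 -0.2605  0.03  ]] [ 0.450175 -0.3169    0.03    ] [0.0896318  0.08745153 0.09003027 0.09068848]
dia 0.03179260920402726
```

Gauge is at (0.449,-0.3185) and the stand centre at (0.450,-0.317). The measured square has sides of about 90 mm, as it should. Descending.

```bash
python3 -m inch '{"translation":[[-0.01,-0.07,-0.3],[-0.01,-0.07,-0.6],[-0.01,-0.07,-0.9],[-0.01,-0.07,-1],[-0.01,-0.07,-1]],"rot":[[0,0,0],[0,0,0],[0,0,0],[0,0,0],[0,0,0]],"jaw":[87,87,87,87,87]}'
python3 -m inch '{"translation":[[0,0,-0.3],[0,0,-0.55],[0,0,-0.7],[0,0,-0.7],[0,0,-0.7]],"rot":[[0,0,0],[0,0,0],[0,0,0],[0,0,0],[0,0,0]],"jaw":[87,87,87,87,87]}'
```

```text
time: 2.2
ee_pos: [0.4477, -0.3198, 0.1919]
eef_rot: [0.98, -0.197, -0.0, -0.002]
ft_force: [-0.3, -0.3, 0.3]
width: 0.0871
time: 2.7
ee_pos: [0.4483, -0.3205, 0.1233]
eef_rot: [0.98, -0.197, 0.0, -0.002]
ft_force: [-0.6, -0.8, 0.2]
width: 0.0872
```

Close the jaws, firm enough for a 10 N push. I'll record the pose before lifting.

```bash
python3 -m inch '{"translation":[[0.01,0.015,0],[0.01,0.015,0],[0.01,0.015,0],[0.01,0.015,0],[0.01,0.015,0],[0.01,0.015,0],[0.01,0.015,0],[0.01,0.015,0]],"rot":[[0,0,0],[0,0,0],[0,0,0],[0,0,0],[0,0,0],[0,0,0],[0,0,0],[0,0,0]],"jaw":[60,45,30,30,30,30,30,30]}' 30
python3 -m inch '{"translation":[[0,0,0.2],[0,0,0.5],[0,0,0.8],[0,0,0.8],[0,0,0.8]],"rot":[[0,0,0],[0,0,0],[0,0,0],[0,0,0],[0,0,0]],"jaw":[30,30,30,30,30]}'
```

```text
time: 3.5
ee_pos: [0.4492, -0.3191, 0.1233]
eef_rot: [0.98, -0.197, 0.0, -0.002]
ft_force: [-0.5, -0.8, -0.9]
width: 0.037
time: 4.0
ee_pos: [0.4491, -0.319, 0.2029]
eef_rot: [0.98, -0.197, 0.0, -0.002]
ft_force: [0.6, -0.0, -3.9]
width: 0.0373
```

```bash
python3 -m inch '{"translation":[[0.2,0.2,0],[0.45,0.5,0],[0.7,0.8,0],[0.7,0.8,0],[0.7,0.8,0]],"rot":[[0,0,0],[0,0,0],[0,0,0],[0,0,0],[0,0,0]],"jaw":[30,30,30,30,30]}'
python3 -m inch '{"translation":[[0.2,0.25,0],[0.45,0.55,0],[0.67,0.82,0],[0.67,0.82,0],[0.67,0.82,0],[0.67,0.82,0]],"rot":[[0,0,0],[0,0,0],[0,0,0],[0,0,0],[0,0,0],[0,0,0]],"jaw":[30,30,30,30,30,30]}'
python3 - <<'E'
from h import *
s=r.read_state();P=(s["ee_pos"],s["eef_rot"]);w=eyes.camera("wrist");t=eyes.camera("top");sd=eyes.camera("side")
np.savez("w2",p=P[0],q=P[1]);cv2.imwrite("pics/w2.png",w);cv2.imwrite("pics/t2.png",t);cv2.imwrite("pics/s2.png",sd)
print(s["ee_pos"],s["ft_force"])
d=np.load("w1.npz")
for n,pp in(("w1",(d["p"],d["q"])),("w2",P)):
  for c in blobs(cv2.imread(f"pics/{n}.png"),(5,140,120),(20,255,255),60):
    u=cen(c);print(n,u,cv2.contourArea(c),plane("wrist",u,.051,pp)[:2])
for n in("top","side"):print(n,project(n,np.array([.45,-.317,.03])))
a=cv2.resize(t[215:275,365:425],None,fx=6.5,fy=6.5,interpolation=2)
x,y=map(int,project("side",np.array([.45,-.317,.03])))
b=cv2.resize(sd[y-30:y+30,x-30:x+30],None,fx=6.5,fy=6.5,interpolation=2);print(x,y)
cv2.imwrite("pics/c2.png",np.hstack([a,b]))
E
```

```text
time: 4.5
ee_pos: [0.5187, -0.2377, 0.2009]
eef_rot: [0.981, -0.196, -0.001, -0.002]
ft_force: [0.3, -0.7, -3.0]
width: 0.0371
time: 5.1
ee_pos: [0.5845, -0.1578, 0.2]
eef_rot: [0.98, -0.197, -0.002, -0.002]
ft_force: [-0.4, -0.0, -2.8]
width: 0.0373
[ 0.58450059 -0.15780478  0.20000962] [-0.37882767 -0.03261869 -2.84351418]
w1 [  5.06103286 403.12676056] 71.0 [0.19770501 0.63314894]
w1 [ 37.00538503 223.65912763] 309.5 [0.54633465 0.07492488]
w1 [ 78.64332784 184.17298188] 607.0 [ 0.56385137 -0.0417292 ]
w1 [134.76254866 132.62282319] 813.5 [ 0.58634684 -0.15857354]
top (np.float64(389.5726125893173), np.float64(244.48934815962195))
side (np.float64(364.06233247547124), np.float64(186.15970516104622))
364 186
```

View pics/c2.png

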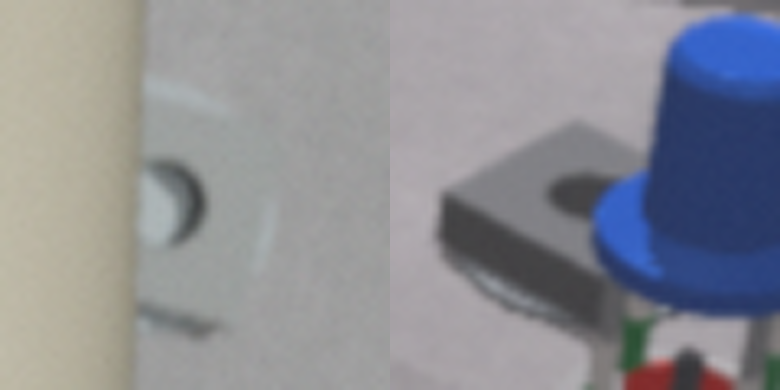

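The pads agree across cameras: pad3 is at about (0.586,-0.158). The crop shows the stand hole half hidden by the arm, consistent with the measured stand centre. I'll press on pad3 gently, in two depths.

```bash
python3 -m inch '{"translation":[[0.015,0,-0.1],[0.015,0,-0.2],[0.015,0,-0.32],[0.015,0,-0.32],[0.015,0,-0.32]],"rot":[[0,0,0],[0,0,0],[0,0,0],[0,0,0],[0,0,0]],"jaw":[30,30,30,30,30]}'
python3 -m inch '{"translation":[[0,0,-0.05],[0,0,-0.1],[0,0,-0.15],[0,0,-0.18],[0,0,-0.18],[0,0,-0.18]],"rot":[[0,0,0],[0,0,0],[0,0,0],[0,0,0],[0,0,0],[0,0,0]],"jaw":[30,30,30,30,30,30]}'
python3 - <<'E'
from h import *
f=[]
for i in range(4): sd=eyes.camera("side");f.append(r.read_state()["ft_force"][2])
print(r.read_state()["ee_pos"],np.round(f,2))
cv2.imwrite("pics/s3.png",sd)
E
```

```text
time: 5.75
ee_pos: [0.5862, -0.1571, 0.1681]
eef_rot: [0.98, -0.197, -0.002, -0.002]
ft_force: [0.6, -0.8, -3.7]
width: 0.0372
time: 6.35
ee_pos: [0.5863, -0.1572, 0.1503]
eef_rot: [0.98, -0.197, -0.002, -0.002]
ft_force: [0.7, 0.1, -0.8]
width: 0.0369
[ 0.58630444 -0.15717009  0.15037247] [-2.05 -1.67 -1.94 -1.4 ]
```

The push is about 1.5 N at 15 mm travel. A soft core predicts 1.5 N and a hard one over 4 N, so this looks soft. Continuing in small steps to full foot contact.

```bash
python3 -m inch '{"translation":[[0,0,-0.02],[0,0,-0.04],[0,0,-0.06],[0,0,-0.08],[0,0,-0.08],[0,0,-0.08]],"rot":[[0,0,0],[0,0,0],[0,0,0],[0,0,0],[0,0,0],[0,0,0]],"jaw":[30,30,30,30,30,30]}'
python3 - <<'E'
from h import *
f=[]
for i in range(4): sd=eyes.camera("side");f.append(r.read_state()["ft_force"][2])
print(r.read_state()["ee_pos"],np.round(f,2))
E
python3 -m inch '{"translation":[[0,0,-0.015],[0,0,-0.03],[0,0,-0.04],[0,0,-0.04],[0,0,-0.04],[0,0,-0.04],[0,0,-0.04],[0,0,-0.04]],"rot":[[0,0,0],[0,0,0],[0,0,0],[0,0,0],[0,0,0],[0,0,0],[0,0,0],[0,0,0]],"jaw":[30,30,30,30,30,30,30,30]}'
python3 - <<'E'
from h import *
f=[]
for i in range(6): sd=eyes.camera("side");f.append(r.read_state()["ft_force"][2])
print(r.read_state()["ee_pos"],np.round(f,2))
cv2.imwrite("pics/s4.png",sd)
x,y=map(int,project("side",np.array([.586,-.157,.1])));print(x,y)
cv2.imwrite("pics/s4c.png",cv2.resize(sd[y-45:y+45,x-45:x+45],None,fx=6,fy=6,interpolation=2))
E
```

```text
time: 7.15
ee_pos: [0.5864, -0.1572, 0.1424]
eef_rot: [0.98, -0.197, -0.002, -0.002]
ft_force: [0.8, -0.7, -1.2]
width: 0.0373
[ 0.58637144 -0.15714334  0.14247073] [-0.85 -0.78 -1.7  -0.62]
time: 8.15
ee_pos: [0.5866, -0.1574, 0.1393]
eef_rot: [0.98, -0.197, -0.001, -0.002]
ft_force: [-1.2, -0.5, 5.7]
width: 0.0374
[ 0.58664613 -0.15738871  0.139281  ] [5.57 5.79 5.8  4.74 5.64 5.23]
292 174
```

View pics/s4c.png

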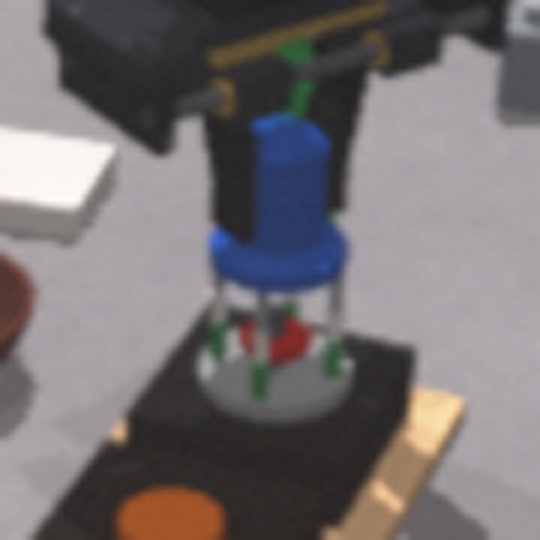

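The foot is flat on the black surround. Force climbed only at exactly foot height 46 mm, after a push of about 2.4 N, and the red disc is still in the green. Pad3 is the soft cushion, and it was held there well over 0.3 s. Returning the gauge.

```bash
python3 -m inch '{"translation":[[0,0,0.1],[0,0,0.3],[0,0,0.65],[0,0,0.65],[-0.2,-0.25,0.65],[-0.45,-0.55,0.65],[-0.67,-0.81,0.65],[-0.67,-0.81,0.65],[-0.67,-0.81,0.65]],"rot":[[0,0,0],[0,0,0],[0,0,0],[0,0,0],[0,0,0],[0,0,0],[0,0,0],[0,0,0],[0,0,0]],"jaw":[30,30,30,30,30,30,30,30,30]}'
python3 -m inch '{"translation":[[-0.2,-0.25,0],[-0.45,-0.55,0],[-0.7,-0.81,0],[-0.7,-0.81,0],[-0.7,-0.81,0],[-0.7,-0.81,0]],"rot":[[0,0,0],[0,0,0],[0,0,0],[0,0,0],[0,0,0],[0,0,0]],"jaw":[30,30,30,30,30,30]}'
```

```text
time: 9.35
ee_pos: [0.5189, -0.2389, 0.2038]
eef_rot: [0.98, -0.198, -0.002, -0.002]
ft_force: [0.5, 2.0, -3.5]
width: 0.0377
time: 9.95
ee_pos: [0.4502, -0.3182, 0.2037]
eef_rot: [0.981, -0.196, -0.002, -0.002]
ft_force: [0.7, 0.9, -3.2]
width: 0.0369
```

```bash
python3 -m inch '{"translation":[[0,0,-0.3],[0,0,-0.6],[0,0,-0.75],[0,0,-0.75],[0,0,-0.75]],"rot":[[0,0,0],[0,0,0],[0,0,0],[0,0,0],[0,0,0]],"jaw":[30,30,30,30,30]}'
python3 -m inch '{"translation":[[0,0,-0.03],[0,0,-0.05],[0,0,-0.06],[0,0,-0.06]],"rot":[[0,0,0],[0,0,0],[0,0,0],[0,0,0]],"jaw":[30,30,30,30]}'
```

```text
time: 10.45
ee_pos: [0.4511, -0.3179, 0.1296]
eef_rot: [0.981, -0.196, -0.001, -0.002]
ft_force: [-0.1, -0.1, -2.0]
width: 0.0372
time: 10.85
ee_pos: [0.4511, -0.3179, 0.1237]
eef_rot: [0.981, -0.196, -0.001, -0.002]
ft_force: [0.4, 0.6, -3.9]
width: 0.0373
```

Not on it yet; a touch lower, then release and rise.

```bash
python3 -m inch '{"translation":[[0,0,-0.006],[0,0,-0.012],[0,0,-0.012],[0,0,-0.012],[0,0,-0.012]],"rot":[[0,0,0],[0,0,0],[0,0,0],[0,0,0],[0,0,0]],"jaw":[30,30,30,30,30]}'
```

```text
time: 11.35
ee_pos: [0.4514, -0.3183, 0.1232]
eef_rot: [0.981, -0.196, -0.001, -0.002]
ft_force: [-2.2, -0.2, 6.0]
width: 0.0371
```

```bash
python3 -m inch '{"translation":[[0,0,0.01],[0,0,0.01],[0,0,0.01],[0,0,0.01],[0,0,0.01],[0,0,0.01],[0,0,0.3],[0,0,0.6],[0,0,0.9],[0,0,1],[0,0,1]],"rot":[[0,0,0],[0,0,0],[0,0,0],[0,0,0],[0,0,0],[0,0,0],[0,0,0],[0,0,0],[0,0,0],[0,0,0],[0,0,0]],"jaw":[45,60,75,85,85,85,85,85,85,85,85]}'
python3 -m inch '{"translation":[[0,0.05,0.3],[0,0.05,0.6],[0,0.05,0.7],[0,0.05,0.7]],"rot":[[0,0,0],[0,0,0],[0,0,0],[0,0,0]],"jaw":[85,85,85,85]}'
python3 - <<'E'
from h import *
s=r.read_state();w=eyes.camera("wrist");cv2.imwrite("pics/w5.png",w);np.savez("w5",p=s["ee_pos"],q=s["eef_rot"])
P=(s["ee_pos"],s["eef_rot"]);print(P,s["joint_positions"])
u=project("wrist",np.array([.45,-.318,.05]),P);x,y=int(u[0])-60,int(u[1])-60;print(x,y)
cv2.imwrite("pics/w5c.png",cv2.resize(w[y:y+120,x:x+120],None,fx=5,fy=5,interpolation=2))
E
```

```text
time: 12.45
ee_pos: [0.452, -0.3186, 0.2245]
eef_rot: [0.981, -0.196, 0.0, -0.001]
ft_force: [0.5, 0.1, -0.0]
width: 0.0849
time: 12.85
ee_pos: [0.4522, -0.3138, 0.2945]
eef_rot: [0.981, -0.196, 0.001, -0.001]
ft_force: [0.8, 0.7, -0.2]
width: 0.0845
(array([ 0.45223703, -0.31378626,  0.29448733]), array([ 9.80602694e-01, -1.96000691e-01,  7.41784165e-04, -1.23917247e-03])) [ 0.72931373  0.15273711 -0.22941835  1.55593935  0.03208659  1.43625631
 -1.46716052]
228 122
```

View pics/w5c.png

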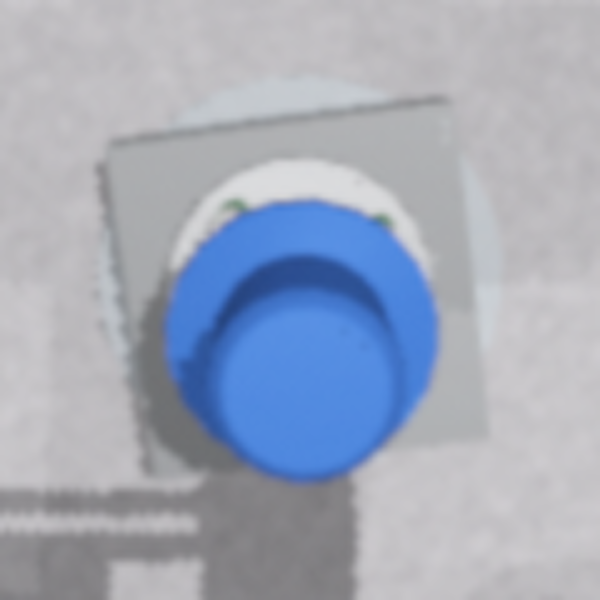

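The gauge is back upright, centred on the stand as before (foot at about (301,291), stand centre about (298,288) in the crop). Now to the pot. I'll use a half-turned wrist, because joint 7 would run out otherwise.

```bash
for i in 1; do :; done
python3 -m inch '{"translation":[[0,0.3,0],[0,0.6,0],[0,0.92,0],[0,0.92,0]],"rot":[[0,0,0.14],[0,0,0.28],[0,0,0.42],[0,0,0.42]],"jaw":[85,85,85,85]}'
python3 -m inch '{"translation":[[0,0.3,0],[0,0.6,0],[0,0.92,0],[0,0.92,0]],"rot":[[0,0,0.14],[0,0,0.28],[0,0,0.42],[0,0,0.42]],"jaw":[85,85,85,85]}'
python3 -m inch '{"translation":[[0,0.3,0],[0,0.6,0],[0,0.92,0],[0,0.92,0]],"rot":[[0,0,0.14],[0,0,0.28],[0,0,0.42],[0,0,0.42]],"jaw":[85,85,85,85]}'
python3 -m inch '{"translation":[[0,0.3,0],[0,0.6,0],[0,0.92,0],[0,0.92,0]],"rot":[[0,0,0.14],[0,0,0.28],[0,0,0.42],[0,0,0.42]],"jaw":[85,85,85,85]}'
python3 -m inch '{"translation":[[0,0.3,0],[0,0.6,0],[0,0.92,0],[0,0.92,0]],"rot":[[0,0,0.14],[0,0,0.28],[0,0,0.42],[0,0,0.42]],"jaw":[85,85,85,85]}'
python3 - <<'E'
from h import *
s=r.read_state();e=Ro.from_quat(s["eef_rot"]).as_matrix();print(s["ee_pos"],s["joint_positions"],np.degrees(np.arctan2(e[1,0],e[0,0])),e[:,2])
E
```

```text
time: 13.3
ee_pos: [0.4519, -0.217, 0.2913]
eef_rot: [1.0, 0.028, -0.002, -0.003]
ft_force: [-0.4, 0.2, -0.3]
width: 0.0849
time: 13.7
ee_pos: [0.4517, -0.121, 0.2898]
eef_rot: [0.968, 0.25, -0.003, -0.003]
ft_force: [-0.7, 0.5, 1.3]
width: 0.0849
time: 14.1
ee_pos: [0.4513, -0.0255, 0.2885]
eef_rot: [0.889, 0.458, -0.004, -0.003]
ft_force: [-0.4, 0.3, 0.0]
width: 0.085
time: 14.5
ee_pos: [0.4509, 0.0694, 0.2874]
eef_rot: [0.765, 0.644, -0.005, -0.003]
ft_force: [0.9, -0.4, 0.2]
width: 0.0851
time: 14.9
ee_pos: [0.4504, 0.164, 0.2864]
eef_rot: [0.604, 0.797, -0.005, -0.003]
ft_force: [-0.2, 0.6, -0.8]
width: 0.0852
[0.45035813 0.16396356 0.28638488] [ 0.27246228  0.03499016 -0.72325462  1.70599364  0.02262244  1.42165024
 -0.18089771] 105.65551306526518 [-0.01136424 -0.00462793 -0.99992472]
```

```bash

python3 -m inch '{"translation":[[0,0.3,0],[0,0.55,0],[0,0.8,0],[0,0.8,0]],"rot":[[0,0,0.13],[0,0,0.26],[0,0,0.4],[0.004,-0.011,0.4]],"jaw":[85,85,85,85]}'
python3 -m inch '{"translation":[[0.05,0.3,0],[0.08,0.55,0],[0.08,0.78,0],[0.08,0.78,0],[0.08,0.78,0]],"rot":[[0,0,0.13],[0,0,0.26],[0,0,0.4],[0,0,0.4],[0,0,0.4]],"jaw":[87,87,87,87,87]}'
python3 - <<'E'
from h import *
s=r.read_state();e=Ro.from_quat(s["eef_rot"]).as_matrix();print(s["ee_pos"],s["joint_positions"],np.degrees(np.arctan2(e[1,0],e[0,0])),e[:,2])
P=(s["ee_pos"],s["eef_rot"]);w=eyes.camera("wrist");cv2.imwrite("pics/w6.png",w)
for c in blobs(w,(8,130,80),(24,255,255),300):
    rr=cv2.minAreaRect(c);u=cen(c)
    pts=np.array([plane("wrist",p[0],.056,P)[:2]*1000 for p in c],np.float32);R=cv2.minAreaRect(pts)
    b=cv2.boxPoints(R);d=b-np.roll(b,1,0)
    print(u,cv2.contourArea(c),R,np.degrees(np.arctan2(d[:,1],d[:,0])),np.linalg.norm(d,axis=1))
E
```

```text
time: 15.3
ee_pos: [0.4502, 0.2452, 0.2851]
eef_rot: [0.424, 0.906, -0.001, 0.0]
ft_force: [-0.4, 0.0, 0.7]
width: 0.0847
time: 15.8
ee_pos: [0.459, 0.3213, 0.2841]
eef_rot: [0.23, 0.973, -0.001, -0.0]
ft_force: [0.6, 0.5, -0.0]
width: 0.0872
[0.45902637 0.32131127 0.28410407] [ 0.04957433  0.27765599 -0.89333832  1.51886911  0.21788583  1.4513281
  0.25509926] 153.4056993903457 [-8.84069100e-04 -2.54574962e-03 -9.99996369e-01]
[284.05172414 197.3311229 ] 377.0 ((459.2050476074219, 326.283203125), (47.69778060913086, 92.42095947265625), 64.22457122802734) [-115.775444  -25.77542    64.22455   154.22456 ] [47.69777  92.420975 47.69777  92.420975]
[534.55678105   6.07679739] 408.0 ((379.8081970214844, 789.335205078125), (90.50765228271484, 25.581645965576172), 80.70144653320312) [-99.29856  -9.29849  80.70143 170.70149] [90.50765  25.581627 90.50765  25.581627]
```

View pics/w6.png

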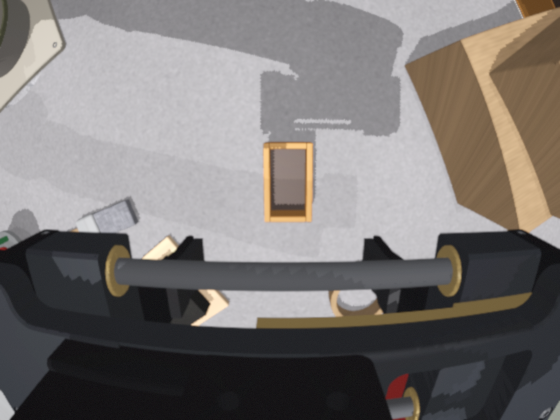

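The wrist view shows the pot rim at x 264–313 and y 142–221, aligned with the jaws. The tape is below right and the wooden box at right is clear of the descent.

```bash
python3 - <<'E'
from h import *
s=r.read_state();P=(s["ee_pos"],s["eef_rot"])
w=cv2.imread("pics/w6.png");hs=cv2.cvtColor(w,cv2.COLOR_BGR2HSV)
print(hs[180,260:318].tolist()[::4])
m=cv2.inRange(hs,(5,90,60),(28,255,255));k=np.zeros_like(m);k[130:232,252:326]=m[130:232,252:326]
pts=np.argwhere(k)[:,::-1]
q=np.array([plane("wrist",p,.056,P)[:2]*1000 for p in pts.astype(float)],np.float32);R=cv2.minAreaRect(q);print(R)
print([np.round(plane("wrist",p,.056,P)*1000,1) for p in((264,142),(313.5,142),(313,221),(264,221),(288.5,181.5))])
print([np.round(plane("wrist",p,.03,P)*1000,1) for p in((276,212),(302,212))])
E
```

```text
[[140, 4, 190], [16, 101, 228], [17, 127, 229], [8, 49, 84], [9, 39, 139], [8, 37, 139], [6, 35, 137], [9, 37, 137], [9, 38, 136], [9, 38, 135], [9, 40, 134], [11, 64, 132], [18, 115, 246], [15, 101, 194], [140, 4, 183]]
((461.21136474609375, 327.8240051269531), (57.51587677001953, 95.69013977050781), 63.3988151550293)
[array([406. , 324.1,  56. ]), array([431.6, 375.7,  56. ]), array([517.8, 333.9,  56. ]), array([491. , 280.4,  56. ]), array([460.6, 328.7,  56. ])]
[array([493.4, 294.9,  30. ]), array([508.5, 325. ,  30. ])]
```

The pot measures 57.5 x 95.7 mm at (0.461,0.328), with its short axis at 63.4°, exactly the jaw axis. Descending to TCP z of about 0.034.

```bash

python3 -m inch '{"translation":[[0.02,0.07,-0.3],[0.02,0.07,-0.6],[0.02,0.07,-0.9],[0.02,0.07,-1],[0.02,0.07,-1]],"rot":[[0,0,0],[0,0,0],[0,0,0],[0,0,0],[0,0,0]],"jaw":[87,87,87,87,87]}'
python3 -m inch '{"translation":[[0,0,-0.3],[0,0,-0.6],[0,0,-0.9],[0,0,-0.9],[0,0,-0.9]],"rot":[[0,0,0],[0,0,0],[0,0,0],[0,0,0],[0,0,0]],"jaw":[87,87,87,87,87]}'
```

```text
time: 16.35
ee_pos: [0.4613, 0.3262, 0.1835]
eef_rot: [0.232, 0.973, -0.002, -0.0]
ft_force: [0.8, -0.2, 0.4]
width: 0.0864
time: 16.85
ee_pos: [0.4621, 0.3264, 0.0953]
eef_rot: [0.232, 0.973, -0.002, 0.0]
ft_force: [-0.2, 0.4, 0.2]
width: 0.0867
```

```bash

python3 -m inch '{"translation":[[-0.01,0.015,-0.2],[-0.01,0.015,-0.4],[-0.01,0.015,-0.6],[-0.01,0.015,-0.61],[-0.01,0.015,-0.61]],"rot":[[0,0,0],[0,0,0],[0,0,0],[0,0,0],[0,0,0]],"jaw":[87,87,87,87,87]}'
python3 -m inch '{"translation":[[0,0,0],[0,0,0],[0,0,0],[0,0,0],[0,0,0],[0,0,0],[0,0,0]],"rot":[[0,0,0],[0,0,0],[0,0,0],[0,0,0],[0,0,0],[0,0,0],[0,0,0]],"jaw":[75,65,55,50,50,50,50]}' 25
python3 -m inch '{"translation":[[0,0,0.2],[0,0,0.5],[0,0,0.9],[0,0,0.9],[0,0,0.9],[0,0,0.9]],"rot":[[0,0,0],[0,0,0],[0,0,0],[0,0,0],[0,0,0],[0,0,0]],"jaw":[50,50,50,50,50,50]}'
python3 - <<'E'
from h import *
s=r.read_state();e=Ro.from_quat(s["eef_rot"]).as_matrix();print(s["ee_pos"],s["joint_positions"],np.degrees(np.arctan2(e[1,0],e[0,0])),e[:,2])
E
```

```text
time: 17.35
ee_pos: [0.4621, 0.3286, 0.0363]
eef_rot: [0.233, 0.973, -0.001, 0.001]
ft_force: [0.4, -0.9, -0.1]
width: 0.0872
time: 18.05
ee_pos: [0.4619, 0.3281, 0.0364]
eef_rot: [0.233, 0.973, -0.002, 0.001]
ft_force: [-2.6, -3.8, 6.2]
width: 0.058
time: 18.65
ee_pos: [0.4613, 0.3272, 0.1247]
eef_rot: [0.233, 0.973, -0.003, -0.0]
ft_force: [-0.5, 0.9, -5.3]
width: 0.0577
[0.4612634  0.32724147 0.12465179] [-0.00756545  0.42005208 -0.84615736  1.71433471  0.34143508  1.16641345
  0.15192172] 153.07020465529715 [-0.00141943 -0.00528179 -0.99998504]
```

Pot held (width 58 mm, about 5 N weight). Carrying it to pad3, (0.586,-0.1575).

```bash

python3 -m inch '{"translation":[[0.08,-0.2,0.1],[0.16,-0.55,0.3],[0.25,-0.95,0.3],[0.25,-0.95,0.3]],"rot":[[0,0,0],[0.004,-0.001,0],[0.004,-0.001,0],[0.004,-0.001,0]],"jaw":[50,50,50,50]}'
python3 -m inch '{"translation":[[0.08,-0.3,0],[0.16,-0.6,0],[0.25,-0.95,0],[0.25,-0.95,0]],"rot":[[0,0,0],[0,0,0],[0,0,0],[0,0,0]],"jaw":[50,50,50,50]}'
python3 -m inch '{"translation":[[0.08,-0.3,0],[0.16,-0.6,0],[0.25,-0.95,0],[0.25,-0.95,0]],"rot":[[0,0,0],[0,0,0],[0,0,0],[0,0,0]],"jaw":[50,50,50,50]}'
python3 -m inch '{"translation":[[0.08,-0.3,0],[0.16,-0.6,0],[0.25,-0.95,0],[0.25,-0.95,0]],"rot":[[0,0,0],[0,0,0],[0,0,0],[0,0,0]],"jaw":[50,50,50,50]}'
python3 - <<'E'
from h import *
s=r.read_state();e=Ro.from_quat(s["eef_rot"]).as_matrix();print(s["ee_pos"],s["joint_positions"],np.degrees(np.arctan2(e[1,0],e[0,0])),e[:,2])
E
```

```text
time: 19.05
ee_pos: [0.4881, 0.2252, 0.1529]
eef_rot: [0.237, 0.972, -0.003, -0.0]
ft_force: [0.4, -0.0, -4.3]
width: 0.0579
time: 19.45
ee_pos: [0.5137, 0.124, 0.1507]
eef_rot: [0.24, 0.971, -0.005, -0.001]
ft_force: [0.3, -0.3, -4.8]
width: 0.0576
time: 19.85
ee_pos: [0.5389, 0.0228, 0.1486]
eef_rot: [0.244, 0.97, -0.006, -0.002]
ft_force: [0.1, 0.7, -5.5]
width: 0.0576
time: 20.25
ee_pos: [0.5635, -0.0783, 0.1465]
eef_rot: [0.248, 0.969, -0.008, -0.004]
ft_force: [-1.4, -1.4, -4.7]
width: 0.0578
[ 0.56354967 -0.07834189  0.14645888] [ 0.61011577  0.35863085 -0.67636131  1.68560273  0.25192315  1.19404267
  0.9384032 ] 151.29262742642047 [-0.01060648 -0.01278311 -0.99986204]
```

```bash

python3 -m inch '{"translation":[[0.08,-0.3,0],[0.16,-0.6,0],[0.225,-0.79,0],[0.225,-0.79,0],[0.225,-0.79,0]],"rot":[[0.012,-0.01,0],[0.014,-0.012,0],[0.014,-0.012,0],[0.014,-0.012,0],[0.014,-0.012,0]],"jaw":[50,50,50,50,50]}'
python3 - <<'E'
from h import *
s=r.read_state();e=Ro.from_quat(s["eef_rot"]).as_matrix();print(s["ee_pos"],np.degrees(np.arctan2(e[1,0],e[0,0])),e[:,2])
im=eyes.camera("side");cv2.imwrite("pics/s7.png",im)
x,y=map(int,project("side",np.array([.586,-.157,.1])));cv2.imwrite("pics/s7c.png",cv2.resize(im[y-50:y+50,x-60:x+80],None,fx=5,fy=5,interpolation=2))
E
```

```text
time: 20.75
ee_pos: [0.5859, -0.1562, 0.1455]
eef_rot: [0.248, 0.969, 0.002, -0.0]
ft_force: [0.0, 1.0, -4.6]
width: 0.0581
[ 0.58587487 -0.15621759  0.14551261] 151.30559974354395 [ 5.69579651e-04  3.34398814e-03 -9.99994247e-01]
```

View pics/s7c.png

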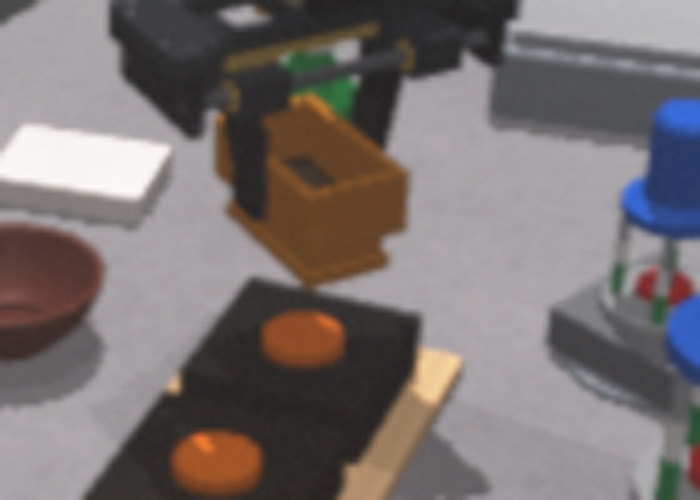

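The pot is level in the grip and hanging above pad3. Lowering in two stages.

```bash

python3 -m inch '{"translation":[[0.002,-0.01,-0.2],[0.002,-0.01,-0.4],[0.002,-0.01,-0.55],[0.002,-0.01,-0.57],[0.002,-0.01,-0.57]],"rot":[[0,0,0],[0,0,0],[0,0,0],[0,0,0],[0,0,0]],"jaw":[50,50,50,50,50]}'
python3 -m inch '{"translation":[[0,0,-0.015],[0,0,-0.03],[0,0,-0.045],[0,0,-0.055],[0,0,-0.055],[0,0,-0.055]],"rot":[[0,0,0],[0,0,0],[0,0,0],[0,0,0],[0,0,0],[0,0,0]],"jaw":[50,50,50,50,50,50]}'
```

```text
time: 21.3
ee_pos: [0.5861, -0.1558, 0.0888]
eef_rot: [0.247, 0.969, 0.002, -0.0]
ft_force: [0.0, -0.6, -4.2]
width: 0.0583
time: 21.9
ee_pos: [0.5862, -0.1558, 0.0835]
eef_rot: [0.247, 0.969, 0.002, -0.0]
ft_force: [-0.1, -0.3, -3.6]
width: 0.0581
```

```bash

python3 -m inch '{"translation":[[0,0,-0.01],[0,0,-0.018],[0,0,-0.018],[0,0,-0.018],[0,0,-0.018]],"rot":[[0,0,0],[0,0,0],[0,0,0],[0,0,0],[0,0,0]],"jaw":[50,50,50,50,50]}'
```

```text
time: 22.4
ee_pos: [0.5862, -0.1558, 0.0825]
eef_rot: [0.247, 0.969, 0.002, -0.0]
ft_force: [-4.5, 0.8, 5.3]
width: 0.0581
```

It rests on the surround (force turned to +5 N at TCP z 0.0825, predicted 0.0824). Releasing and rising.

```bash

python3 -m inch '{"translation":[[0,0,0],[0,0,0],[0,0,0],[0,0,0],[0,0,0],[0,0,0],[0,0,0.3],[0,0,0.6],[0,0,0.9],[0,0,1],[0,0,1]],"rot":[[0,0,0],[0,0,0],[0,0,0],[0,0,0],[0,0,0],[0,0,0],[0,0,0],[0,0,0],[0,0,0],[0,0,0],[0,0,0]],"jaw":[62,70,80,86,86,86,86,86,86,86,86]}'
python3 -m inch '{"translation":[[0,0,0.4],[0,0,0.8],[0,0,1],[0,0,1]],"rot":[[0,0,0],[0,0,0],[0,0,0],[0,0,0]],"jaw":[86,86,86,86]}'
python3 - <<'E'
from h import *
s=r.read_state();P=(s["ee_pos"],s["eef_rot"]);print(s["ee_pos"],s["ft_force"])
w=eyes.camera("wrist");cv2.imwrite("pics/w8.png",w);im=eyes.camera("side")
m=cv2.inRange(cv2.cvtColor(w,cv2.COLOR_BGR2HSV),(5,90,60),(28,255,255))
u=project("wrist",np.array([.586,-.157,.102]),P);print("pred",u)
k=np.zeros_like(m);a,b=int(u[0]),int(u[1]);k[b-75:b+75,a-55:a+55]=m[b-75:b+75,a-55:a+55]
q=np.array([plane("wrist",p,.102,P)[:2]*1000 for p in np.argwhere(k)[:,::-1].astype(float)],np.float32);print(cv2.minAreaRect(q))
c=cv2.resize(im[120:230,240:400],None,fx=4,fy=4,interpolation=2);cv2.imwrite("pics/s8c.png",c)
E
```

```text
time: 23.5
ee_pos: [0.587, -0.1559, 0.1839]
eef_rot: [0.247, 0.969, 0.001, 0.001]
ft_force: [0.3, 0.4, -0.6]
width: 0.0859
time: 23.9
ee_pos: [0.5879, -0.156, 0.2855]
eef_rot: [0.247, 0.969, 0.001, 0.003]
ft_force: [0.2, 1.0, 0.0]
width: 0.0858
[ 0.58789151 -0.15596589  0.28551138] [0.17331531 0.9641205  0.04459091]
pred (np.float64(279.04236851128223), np.float64(189.17501717994168))
((586.4517211914062, -154.05706787109375), (60.42179489135742, 99.12140655517578), 61.063323974609375)
```

View pics/s8c.png

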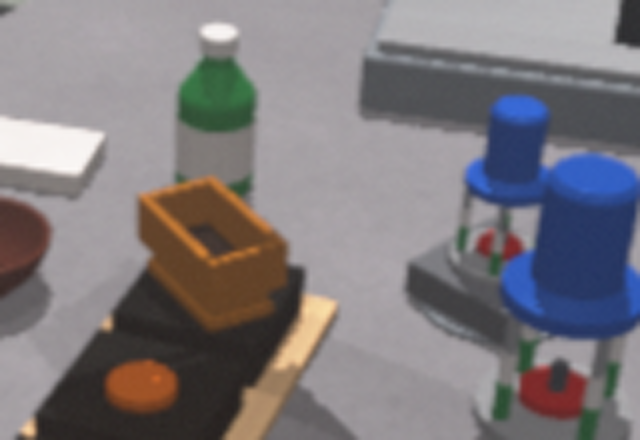

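The pot sits flat at (0.586,-0.154), about 3 mm off the pad middle. The gauge is upright on its stand, the bystanders are in place and the gripper is clear.

```bash
python3 -c "
from bench import r
print(r.close_job())"
```

```text
the job is handed in; nothing more can be done
None
```

The job is handed in at about 24 s of robot time. The soft cushion is pad3, and the mustard pot now stands on it. No verdict was reported.

- **Testing:** Pad3 was the first cushion I tried. It took about 1.5 N of push at 15 mm of travel and about 2.4 N just before the foot met the surround. Force climbed only once the foot reached the 46 mm surround, and in the side view the red disc was still in the green. I held it there well over 0.3 s. I did not test pads 1 and 2, because pad3's readings matched the soft figures.
- **Gauge:** It is back upright on its stand, within about 2 mm of the middle in the wrist view, and let go.
- **Pot:** I lowered it until it rested on the surround while still held, then released it. The last wrist view puts it at (0.586, -0.154), about 3 mm from the cushion's middle. It looks upright in the side view.
- **Bystanders:** Those in my last side crop (bowl, spray) look unmoved. I did not measure any of them, and I took no final full-bench picture of the tape, brush and clay pot.

The cameras disagreed slightly. The top camera read x about 4 mm lower than the wrist camera for the gauge. I trusted the wrist view, and contact heights matched predictions to within 1 mm.

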